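Fit the stage disc and close the light hood

ROBOT

A 6-joint arm with a two-finger parallel gripper is mounted at the origin on the work surface. World frame = base frame: x ahead of the robot, y to its left, z up, the work surface at z = 0. Lengths are in m, angles in degrees, forces in N, time in s.
With the tool pointing down it reaches from about 0.4 to 0.825 m from the base axis. Payload 7 kg.
Tool frame: the origin (TCP) lies on the centre line of the jaws, within the pads' length; the fingertips stand 17 mm ahead of it and the grasp point (between the pads) lies 2 mm behind it; z points along the fingers, y is the direction in which the jaws open and shut (so a half turn about z gives the same grasp; the last joint's range is limited). The gripper opens to 88 mm and grips with 3 to 60 N. Pads are 19 mm wide; open, the fingers measure 130 mm over their backs; the gripper's body (78 mm by 193 mm) begins 47 mm behind the grasp point.
Start: joints at [-57.061, 20.546, 0.682, 0, -70.136, -16.507], TCP at [0.191, -0.647, 0.244] pointing down, gripper open.
Joint ranges: [-176.03, 176.03], [-82.01, 121.73], [-58.28, 71.71], [-173.87, 95.51], [-174.79, -0.11], [-173.66, 173.66]. Speed limits (degrees/s): [136.94, 136.94, 172.46, 180, 180, 180].

INTERFACE

Orientations are given as [roll, pitch, yaw] about the fixed x, y, z axes, in that order (R = Rz(yaw) Ry(pitch) Rx(roll)).
In Python, from plant import telemetry, vision, close_job, recognise, silhouettes, place_of gives the robot as it stands.
- The arm moves only by the shell command python3 -m handwheel 'ROWS'. ROWS is JSON, a list that holds one entry, the list of rows, each a list of 5 numbers: the shift along the tool's x, y, z in m, then the turn about the tool's z in rad, then the closure, from 0 (fully open) to 1 (shut). In form: [[[tx, ty, tz, yaw, gripper], ...]]. A call has 1 to 20 rows; each row shifts and turns the commanded pose from where the row before left it, along the tool's axes as they then stand; what a row does not reach is not made up. A row lasts 1/12 s, in which the tool goes at most 41.7 mm and 7.16 degrees, less where a joint would pass 70% of its speed; a pose out of reach is approached as far as the arm can. A call with a gripper value outside its range is refused whole. The fingers move at their own pace and stop on an object; the grip force is fixed at half the most. Time passes only in rows, so rows that do not move let the fingers close. It gives the time, the measured TCP pose, the force and the opening at its end, in the units of the state.
- telemetry.get_obs(): the state, without advancing time (a new reading comes with each control period).
- vision.snapshot(name): name is "scene" or "top" or "wrist"; returns a dict with "color" (420x560x3 uint8, red, green, blue), "mtx" (3x3 intrinsics, pixels), "cam_to_world" (4x4, takes a point from camera to world coordinates); the wrist camera has in their place "tool_from_camera" (4x4, takes a point from camera to tool coordinates, whose origin is the TCP and whose axes are the flange's). Camera axes: x right, y down, z forward; pixel columns grow to the right and rows downward; lengths in m; the calibration is good to about 2 mm. The wrist camera is an equidistant fisheye: a pixel r from the principal point sees the ray r / f radians off the axis. A picture is of the moment at which its call begins: read the wrist's pose just before it. There is no depth.
- close_job(): hands the job in, once; it reports no verdict.
Trained networks look in a picture, given as the dict that the camera call returned (one of the last four; its "shot" number tells which), for a name from the list of things; names that differ only in an ending like _2 or _b are one class to them, and where a whole thing is asked for, a point or a joint stands for the part that bears it (a point fixed in the world has none). Each returns a list of dicts, best first, with "conf" (0 to 1); they miss things now and then, are a little off and sometimes report something else, mostly with a low value. They report only what shows in the picture. A call takes as long as a camera call. They do not tell look-alikes from the thing itself.
- recognise(name, picture): "xy" ([column, row] in pixels, amid what is visible of it).
- silhouettes(name, picture): "region" (420x560 bool, what is visible of it) and "xy" ([column, row] in pixels, amid what is visible of it).
- place_of(name, picture): "xy" ([column, row] in pixels: a listed point, or the origin of a listed thing).
The state is a dict: "clock": time; "joint_pos": joint angles; "qvel": joint speeds; "tau": joint torques, N m; "tool_pos": TCP position; "orientation": TCP orientation; "force": force on the tool from outside, world axes, zero at the start; "moment": the same for the moment, N m; "opening": finger opening in m.
Only numpy, scipy, OpenCV 4.12 (cv2) and the standard library are available. Lean on these libraries where they do the work, as an engineer would, in place of code of your own. Each camera call takes 0.05 s, during which the arm holds its last target.

TASK

Make the inspection stand ready: slide the flat black stage disc across the white base plate, without lifting it off the plate, until it drops fully into the round recess and lies flush. Then push the raised light hood down over it, gently and without slamming, until it is fully closed. Leave the other things on the bench alone.

Things in the scene. Friction and masses are not known exactly. Their poses are not given: they have to be found in the camera images.
- stand: Inspection stand fixed to the bench: a white flat plate, 220 mm along its x, 380 mm along its y, 22 mm thick, with one round recess. Origin: centre of its underside; z up. Its place and yaw vary. A hood is hinged at its +y end; the disc starts on the -y half.
- recess (a point): Centre of the mouth of the round recess, level with the plate's top face (22 mm above the bench), at x = 0 and 70 mm towards +y from the plate's middle. 100 mm diameter, 8 mm deep, flat floor. Axes as the stand's.
- disc: Loose flat black plastic disc, 96 mm diameter, 8 mm thick, about 90 g, lying flat on the plate. Origin: centre of its underside; z up. On the plate the origin is level with the plate's top face; seated it is 8 mm lower and the disc's top is flush. It has 2 mm of play all round, and tips in and drops once its centre is within about 12 mm of the recess's.
- hood (a joint): Opening angle of the light hood, rad: 0 fully closed (level over the recess), 1.57 upright; starts at 1.4 to 1.75, limit 1.85. About 0.6 kg, on a stiff friction hinge (0.8 N m) that holds it wherever it is left; it goes down only when pushed, with some 3 to 6 N near the free edge when upright, less lower down. It rests on a stop when closed.
- hood_hinge (a point): Middle of the hood's hinge line, which runs along the stand's x, 12 mm above the plate's top face and 175 mm towards +y from the plate's middle. Axes as the stand's. Closed, the hood reaches from here 190 mm towards the stand's -y; its outer (upper) face is then 26 mm above the plate.
- hood_edge (a point): On the hood, a flat grey frame 200 mm along the hinge, 190 mm from hinge to free edge, 14 mm thick: the middle of the free edge at the outer face. Its axes turn with the hood: x along the hinge, -y from hinge to free edge, z out of the outer face (stand's +y when upright). The inner face lies in the hinge line's plane. A 72 mm square window is centred 105 mm from the hinge.
- spool: Bystander: grey solder spool standing on end, 64 mm diameter, 55 mm high. Origin at the centre of its underside.
- flux: Bystander: small bottle, 48 mm diameter, 110 mm high. Origin at the centre of its underside.
- driver: Bystander: screwdriver lying on the bench, 170 mm long along its x. Origin under its middle.
- tip_pot: Bystander: pot with spare iron tips, 64 mm diameter, 120 mm high over the tips. Origin at the centre of its underside.
Things that resemble listed ones, but are neither listed nor needed, are in the scene too. What is meant by the disc is not green, and is the larger of those in its own colour.

How it is judged (in metres and radians):
On the way:
1. the disc lies flush in the recess while the hood is still up (z of disc in the frame of recess below -0.0062 m and horizontal distance between disc and recess below 0.004 m and value of joint hood above 1 rad), for 0.2 s.
At the end, for the whole second after the job is handed in: The disc rests in the recess, its underside at least 6.2 mm below the plate's face, within 4 mm of the recess's centre and level within 0.03 rad, and the hood is closed to within 0.04 rad (z of disc in the frame of recess below -0.0062 m and horizontal distance between disc and recess below 0.004 m and angle between disc's own z axis and vertical below 0.03 rad and linear speed of disc below 0.01 m/s and value of joint hood below 0.04 rad); the robot touches nothing.
It fails at once if the disc is lifted more than 15 mm off the plate or falls off it (z of disc in the frame of recess above 0.015 m or z of disc in the frame of recess below -0.014 m).
It fails at once if the hood slams: over 1.3 rad/s in the last 0.3 rad of its closing (value of joint hood below 0.3 rad and velocity of joint hood below -1.3 rad/s).
It fails at once if a bystander is moved more than 30 mm (distance of any of spool, flux, driver, tip_pot from where it was at the start of the episode above 0.03 m).
It also fails if it takes over 72 s, if anything falls off the work surface, if the arm or the gripper's body presses on something with over 40 N, if the wrist force passes 120 N, or if a joint passes its speed limit or range.

## Working session

There is one attempt and no reset: what is moved stays moved. The work goes in short steps, Python scripts to look and compute and a shell command to move; the robot and the scene stay as the last step left them, time stands still between calls to the robot, and variables do not carry over. Pictures are saved under pics/ and viewed, and the job is handed in when it is done.

```bash
ls; mkdir -p pics
python3 - <<'E'
from plant import telemetry, vision
import cv2
print(telemetry.get_obs())
for n in("scene","top","wrist"):
    s=vision.snapshot(n); cv2.imwrite(f"pics/{n}0.png",s["color"][:,:,::-1])
    print(n,s["mtx"].tolist(),[ (k,v.round(4).tolist()) for k,v in s.items() if k in("cam_to_world","tool_from_camera")])
E
```

```text
pics
{'clock': 0.0, 'joint_pos': array([-5.70604900e+01,  2.05918355e+01,  6.33003003e-01, -2.10879577e-02,
       -7.01357478e+01, -1.65063972e+01]), 'qvel': array([ 0.0372635 , -0.05087105,  0.0024081 , -0.00456814, -0.0366707 ,
        0.00706189]), 'tau': array([-6.73203385e-05, -5.82708943e+01,  2.93057066e+01,  6.99751899e+00,
        6.88341490e-03, -2.40185618e-04]), 'tool_pos': array([ 0.19079542, -0.64698297,  0.24260925]), 'orientation': array([ 1.79903685e+02, -7.86822764e-03, -1.63574062e+02]), 'force': array([-0.12266937, -0.00497964, -1.45321877]), 'moment': array([-0.05578472,  0.01702433,  0.0006222 ]), 'opening': 0.0873664625054806}
scene [[457.96272772252973, 0.0, 285.2409479703008], [0.0, 457.96272772252973, 211.5052784883151], [0.0, 0.0, 1.0]] [('cam_to_world', [[-0.5891, 0.4765, -0.6526, 1.3861], [0.808, 0.3604, -0.4661, 0.5693], [0.0131, -0.8019, -0.5973, 0.822], [0.0, 0.0, 0.0, 1.0]])]
top [[473.7626428917142, 0.0, 282.53567864967], [0.0, 473.7626428917142, 207.87417536704348], [0.0, 0.0, 1.0]] [('cam_to_world', [[0.0002, -0.9847, 0.1743, 0.3593], [-1.0, -0.0014, -0.007, 0.0249], [0.0071, -0.1743, -0.9847, 1.2847], [0.0, 0.0, 0.0, 1.0]])]
wrist [[325.19226210127806, 0.0, 278.0012930834459], [0.0, 325.19226210127806, 209.06423389104427], [0.0, 0.0, 1.0]] [('tool_from_camera', [[-0.0005, -0.9557, -0.2944, 0.0803], [1.0, -0.0002, -0.001, -0.0004], [0.0009, -0.2944, 0.9557, -0.1406], [0.0, 0.0, 0.0, 1.0]])]
```

View pics/scene0.png

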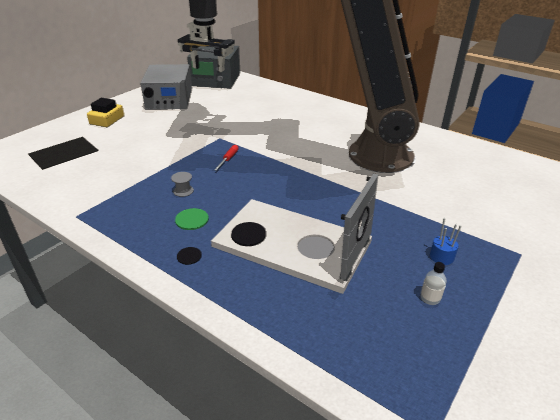

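View pics/top0.png

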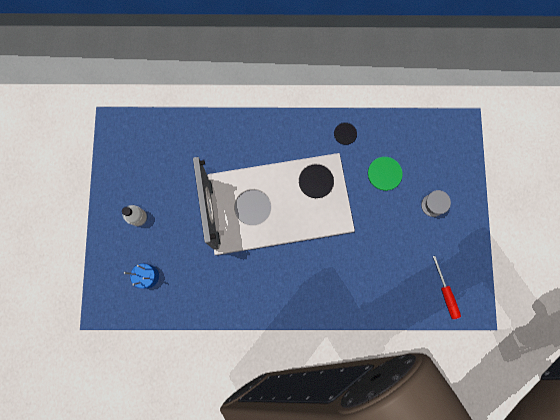

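View pics/wrist0.png

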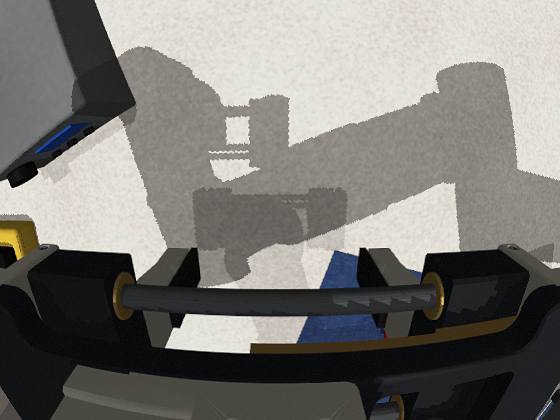

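The things that could pass for the disc, in the top view, are:
- large black disc on the plate, (316,181)
- small black disc on the mat, (345,133)
- green disc, (385,173)
- black rectangle far left in the scene view

The description says not green, the larger of its colour and on the plate, so I choose (316,181). Next come the measurement and the close crop.

```bash
cat > h.py <<'E'
import numpy as np, cv2
from plant import telemetry, vision, recognise, silhouettes, place_of
def ray(s,uv):
    K=s["mtx"];T=s["cam_to_world"]
    d=T[:3,:3]@np.array([(uv[0]-K[0,2])/K[0,0],(uv[1]-K[1,2])/K[1,1],1]);return T[:3,3],d
def onz(s,uv,z):
    o,d=ray(s,uv);return o+d*(z-o[2])/d[2]
def tri(a,b):
    (o1,d1),(o2,d2)=a,b
    A=np.stack([d1,-d2],1);t=np.linalg.lstsq(A,o2-o1,rcond=None)[0]
    p,q=o1+d1*t[0],o2+d2*t[1];return (p+q)/2,np.linalg.norm(p-q)
def fitc(P):
    A=np.c_[2*P[:,:2],np.ones(len(P))];x=np.linalg.lstsq(A,(P[:,:2]**2).sum(1),rcond=None)[0]
    return x[:2],np.sqrt(x[2]+x[0]**2+x[1]**2)
E
python3 - <<'E'
from h import *
S={n:vision.snapshot(n) for n in("scene","top")}
for n,s in S.items():
    for k in("disc","recess","stand","hood_hinge","hood_edge","spool","flux","driver","tip_pot"):
        r=place_of(k,s); print(n,k,[(np.round(x["xy"],1).tolist(),round(x["conf"],2)) for x in r[:3]])
    m=silhouettes("disc",s)
    for x in m[:3]:
        c=max(cv2.findContours(x["region"].astype(np.uint8),0,1)[0],key=len)[:,0]
        P=np.array([onz(s,p,.030) for p in c]); print(n,"discfit",x["xy"],x["conf"],fitc(P))
for k in("hood_hinge","hood_edge","recess"):
    a=place_of(k,S["top"]);b=place_of(k,S["scene"])
    if a and b: print(k,tri(ray(S["top"],a[0]["xy"]),ray(S["scene"],b[0]["xy"])))
s=S["top"];g=cv2.cvtColor(s["color"],7);hsv=cv2.cvtColor(s["color"],cv2.COLOR_RGB2HSV)
a=cv2.resize(s["color"][130:270,180:370],(760,560),interpolation=2);cv2.imwrite("pics/c1.png",a[:,:,::-1])
E
```

```text
scene disc [([246.7, 234.5], 0.95), ([187.5, 257.6], 0.54)]
scene recess [([315.0, 246.9], 0.59)]
scene stand [([290.0, 244.3], 0.83)]
scene hood_hinge [([352.5, 252.0], 0.7)]
scene hood_edge [([366.9, 191.6], 0.81)]
scene spool [([185.0, 188.3], 0.85)]
scene flux [([426.1, 297.8], 0.66)]
scene driver [([223.6, 158.8], 0.5)]
scene tip_pot [([441.3, 257.9], 0.71)]
scene discfit [246.8, 234.4] 0.7 (array([ 0.65948256, -0.06966293]), np.float64(0.046742765284742915))
scene discfit [191.2, 221.8] 0.68 (array([ 0.70569719, -0.24038714]), np.float64(0.046847072296659104))
scene discfit [186.6, 256.0] 0.62 (array([ 0.82115471, -0.13606484]), np.float64(0.030157818830142))
top disc [([385.1, 173.8], 0.88), ([315.4, 179.9], 0.58), ([342.6, 132.7], 0.56)]
top recess [([251.4, 205.1], 0.94)]
top stand [([279.5, 204.8], 0.85)]
top hood_hinge [([206.9, 212.5], 0.88), ([251.9, 203.5], 0.15)]
top hood_edge [([195.4, 200.2], 0.85)]
top spool [([429.7, 206.1], 0.79)]
top flux [([138.0, 221.2], 0.63)]
top driver [([445.4, 289.9], 0.82)]
top tip_pot [([144.1, 273.6], 0.89)]
top discfit [341.5, 131.8] 0.94 (array([ 0.7926835 , -0.15732322]), np.float64(0.029206072720223825))
top discfit [385.4, 174.2] 0.7 (array([ 0.67892226, -0.2621949 ]), np.float64(0.04580606382827156))
top discfit [316.7, 180.1] 0.61 (array([ 0.65814786, -0.07423135]), np.float64(0.047172093759083294))
hood_hinge (array([0.5696409 , 0.20886689, 0.04580002]), np.float64(0.016958769783551157))
hood_edge (array([0.56367303, 0.21365176, 0.23066615]), np.float64(0.002234603555527976))
recess (array([0.59050163, 0.10022682, 0.02122722]), np.float64(0.00033033078642454743))
```

View pics/c1.png

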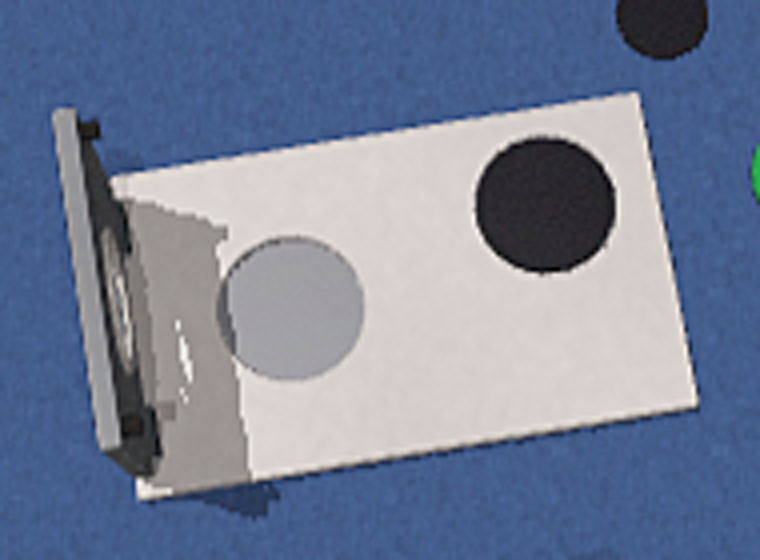

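The crop confirms it: the large black disc lies on the white plate at (316.5,181). The recess is at (252.7,207) and the hood stands at the left (+y) end. Now I refine with contours and corners.

Run:
```python
from h import *
s=vision.snapshot("top");im=s["color"].astype(int)
dark=(im.max(2)<70).astype(np.uint8);dark[:150]=0;dark[:, :285]=0;dark[215:]=0;dark[:,345:]=0
c=max(cv2.findContours(dark,0,1)[0],key=len)[:,0]
d,r=fitc(np.array([onz(s,p,.030) for p in c]));print("disc",d,r)
f=lambda u,v:(180+(u-1.5)/4,130+(v-1.5)/4)
cr=[onz(s,f(*p),.022)[:2] for p in((638,93),(698,405),(138,498))]
print("corners",cr,np.linalg.norm(cr[0]-cr[1]),np.linalg.norm(cr[1]-cr[2]))
print("scenecorner",[onz(s,f(*p),.022)[:2] for p in((291,308),(218,308),(364,308),(291,236),(291,381))])
v=cr[2]-cr[1];yaw=np.degrees(np.arctan2(v[1],v[0]))-90;print("yaw from long edge",yaw)
v=cr[1]-cr[0];print("yaw short",np.degrees(np.arctan2(v[1],v[0]))-180)
y=np.radians(yaw);Y=np.array([-np.sin(y),np.cos(y)]);X=np.array([np.cos(y),np.sin(y)])
mid=(cr[0]+cr[2])/2;print("mid",mid,"recess",mid+.07*Y,"hinge",mid+.175*Y)
rc=mid+.07*Y
w=rc-d;print("d->r",w,np.linalg.norm(w),np.degrees(np.arctan2(w[1],w[0])))
# scene disc/recess
t=vision.snapshot("scene");im=t["color"].astype(int)
dark=(im.max(2)<70).astype(np.uint8);dark[:215]=0;dark[250:]=0;dark[:,:225]=0;dark[:,275:]=0
c=max(cv2.findContours(dark,0,1)[0],key=len)[:,0]
print("disc scene",fitc(np.array([onz(t,p,.030) for p in c])))
cv2.imwrite("pics/c2.png",cv2.resize(t["color"][165:290,205:385],(760,528),interpolation=2)[:,:,::-1])
```

```text
disc [ 0.65605276 -0.07448296] 0.04578631913655234
corners [array([ 0.73748132, -0.14050769]), array([ 0.52028634, -0.17635061]), array([0.45766303, 0.19782297])] 0.22013263826135968 0.3793778439976788
scenecorner [array([0.58608733, 0.09763839]), array([0.58601656, 0.14700218]), array([0.58615814, 0.04824717]), array([0.63592417, 0.09819891]), array([0.53623794, 0.09707774])]
yaw from long edge 9.501210472076082
yaw short -350.62913825691
mid [0.59757218 0.02865764] recess [0.58601738 0.09769739] hinge [0.5686852  0.20125701]
d->r [-0.07003538  0.17218035] 0.18587906849680613 112.13432427856684
disc scene (array([ 0.66220738, -0.07057657]), np.float64(0.04744962045187264))
```

View pics/c2.png

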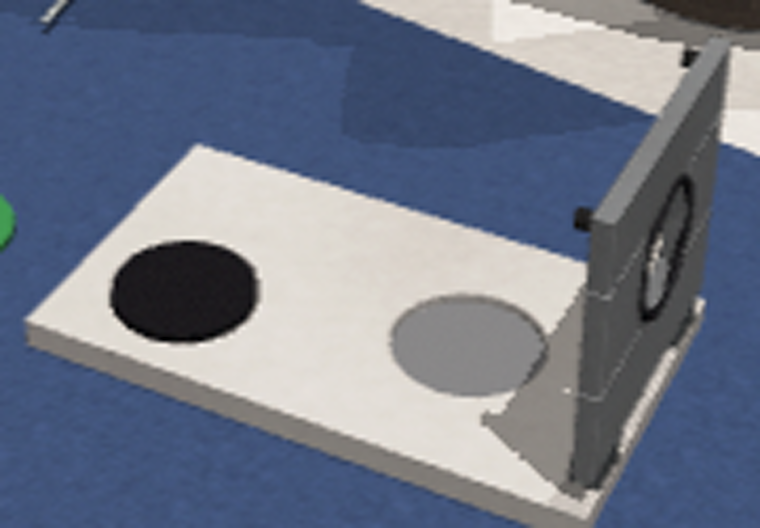

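```bash
python3 -m handwheel '[[[-0.031,0.017,0,0,0.35],[-0.031,0.017,0,0,0.35],[-0.031,0.017,0,0,0.35],[-0.031,0.017,0,0,0.35],[-0.031,0.017,0,0,0.35],[-0.031,0.017,0,0,0.35],[-0.031,0.017,0,0,0.35],[-0.031,0.017,0,0,0.35],[-0.031,0.017,0,0,0.35],[-0.031,0.017,0,0,0.35],[-0.031,0.017,0,0,0.35],[-0.031,0.017,0,0,0.35],[-0.031,0.017,0,0,0.35],[-0.031,0.017,0,0,0.35],[-0.031,0.017,0,0,0.35],[-0.031,0.017,0,0,0.35],[-0.031,0.017,0,0,0.35],[-0.031,0.017,0,0,0.35],[-0.031,0.017,0,0,0.35],[-0.031,0.017,0,0,0.35]]]'
python3 -m handwheel '[[[0,0,0,-0.12,0.35],[0,0,0,-0.12,0.35],[0,0,0,-0.12,0.35],[0,0,0,-0.12,0.35],[0,0,0,-0.12,0.35],[0,0,0,-0.12,0.35],[0,0,0,-0.12,0.35],[0,0,0,-0.12,0.35],[0,0,0,-0.12,0.35],[0,0,0,-0.12,0.35],[0,0,0,-0.12,0.35],[0,0,0,-0.12,0.35],[0,0,0,-0.12,0.35],[0,0,0,-0.11,0.35],[0,0,0,0,0.35],[0,0,0,0,0.35]]]'
cat > w.py <<'E'
from h import *
import sys
o=telemetry.get_obs();s=vision.snapshot("wrist")
cv2.imwrite(sys.argv[1],s["color"][:,:,::-1])
print({k:np.round(o[k],4).tolist() for k in("clock","tool_pos","orientation","force","opening","joint_pos")})
if len(sys.argv)>2:
    t=vision.snapshot("top");cv2.imwrite(sys.argv[2],cv2.resize(t["color"][100:290,100:400],(790,500),interpolation=2)[:,:,::-1])
E
python3 w.py pics/w1.png
```

```text
clock: 3.32
tool_pos: [0.6905, -0.1445, 0.2437]
orientation: [-180.0, 0.0, -163.6]
force: [1.8, -0.3, 0.9]
opening: 0.0568
clock: 4.65
tool_pos: [0.6894, -0.1459, 0.2435]
orientation: [180.0, -0.0, -68.1]
force: [-0.2, 0.1, 0.3]
opening: 0.0568
{'clock': 4.65, 'tool_pos': [0.6894, -0.1459, 0.2435], 'orientation': [179.9944, -0.0004, -68.08], 'force': [-0.1757, 0.121, 0.2675], 'opening': 0.0568, 'joint_pos': [3.8444, 23.3356, 4.8975, 0.0022, -71.5671, 18.0748]}
```

View pics/w1.png

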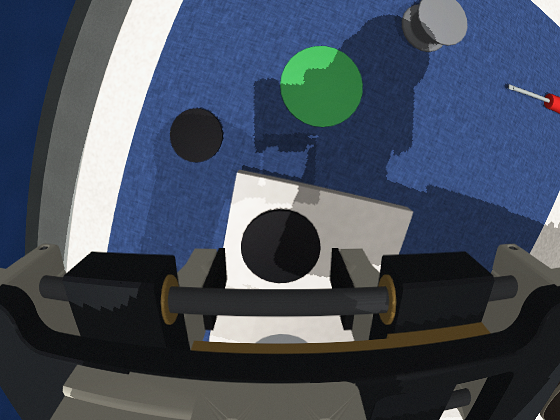

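The wrist view shows the disc at (280,245) centred between the open fingers, the recess below it, and the green and small black discs ahead. Next I get the disc's position from this camera.

```bash
cat >> h.py <<'E'
from scipy.spatial.transform import Rotation as Ro
def wz(s,o,uv,z):
    K=s["mtx"];v=np.array([uv[0]-K[0,2],uv[1]-K[1,2]]);r=np.linalg.norm(v);th=r/K[0,0]
    d=np.r_[v/r*np.sin(th),np.cos(th)];T=s["tool_from_camera"]
    R=Ro.from_euler("xyz",o["orientation"],degrees=True).as_matrix()
    c=R@T[:3,3]+o["tool_pos"];d=R@T[:3,:3]@d
    return c+d*(z-c[2])/d[2]
E
python3 - <<'E'
from h import *
o=telemetry.get_obs();s=vision.snapshot("wrist");im=s["color"].astype(int)
m=(im.max(2)<75).astype(np.uint8);m[:203]=0;m[287:]=0;m[:,:235]=0;m[:,326:]=0
c=max(cv2.findContours(m,0,1)[0],key=len)[:,0]
d,r=fitc(np.array([wz(s,o,p,.03) for p in c]));print(d,r)
R=Ro.from_euler("xyz",o["orientation"],degrees=True).as_matrix()
print("disc in tool",R.T@(np.r_[d,.03]-o["tool_pos"]))
print("corners",[wz(s,o,p,.022)[:2] for p in((238,171),(413,211))])
E
```

```text
[ 0.65785922 -0.07620354] 0.04719753381871131
disc in tool [-0.07644571  0.0032615   0.21353673]
corners [array([ 0.73623879, -0.14228443]), array([ 0.52083253, -0.17717607])]
```

```bash
python3 -m handwheel '[[[0,0.005,0,0,0.35],[0,0,0.02,0,0.35],[0,0,0.02,0,0.35],[0,0,0.02,0,0.35],[0,0,0.02,0,0.35],[0,0,0.02,0,0.35],[0,0,0.02,0,0.35],[0,0,0.02,0,0.35],[0,0,0.02,0,0.35],[0,0,0.02,0,0.35],[0,0,0.01,0,0.35],[0,0,0.004,0,0.35],[0,0,0.004,0,0.35],[0,0,0.003,0,0.35],[0,0,0,0,0.35],[0,0,0,0,0.35]]]'
python3 w.py pics/w2.png
```

```text
clock: 6.08
tool_pos: [0.6853, -0.1478, 0.0435]
orientation: [-179.9, -0.0, -67.9]
force: [0.2, -0.8, -0.4]
opening: 0.057
{'clock': 6.0833, 'tool_pos': [0.6853, -0.1478, 0.0435], 'orientation': [-179.9331, -0.0305, -67.8911], 'force': [0.1609, -0.7696, -0.4445], 'opening': 0.057, 'joint_pos': [3.708, 32.3941, -8.3009, 0.0103, -49.2319, 18.3942]}
```

View pics/w2.png

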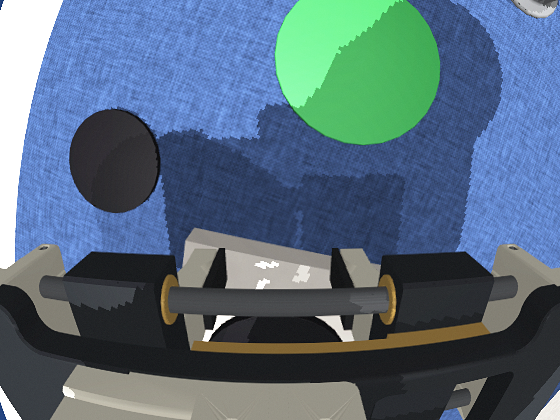

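The fingers are down just behind the disc, whose edge is visible between them at (280,320). I push along tool -x.

```bash
python3 -m handwheel '[[[0,0,0.0015,0,0.35],[-0.006,0,0,0,0.35],[-0.006,0,0,0,0.35],[-0.006,0,0,0,0.35],[-0.006,0,0,0,0.35],[-0.006,0,0,0,0.35],[-0.006,0,0,0,0.35],[-0.006,0,0,0,0.35],[-0.006,0,0,0,0.35],[-0.006,0,0,0,0.35],[-0.006,0,0,0,0.35],[-0.006,0,0,0,0.35],[-0.006,0,0,0,0.35],[-0.006,0,0,0,0.35],[-0.006,0,0,0,0.35],[-0.006,0,0,0,0.35],[-0.006,0,0,0,0.35],[-0.006,0,0,0,0.35],[0,0,0,0,0.35]]]'
python3 w.py pics/w3.png pics/t3.png
```

```text
clock: 7.72
tool_pos: [0.6459, -0.0522, 0.0411]
orientation: [180.0, 0.0, -67.8]
force: [0.0, -0.5, -1.1]
opening: 0.0567
{'clock': 7.7167, 'tool_pos': [0.6459, -0.0522, 0.0411], 'orientation': [179.9914, 0.0137, -67.8435], 'force': [0.0248, -0.5425, -1.1419], 'opening': 0.0567, 'joint_pos': [12.5859, 28.6281, -15.8295, -0.017, -45.5531, 9.5825]}
```

View pics/t3.png

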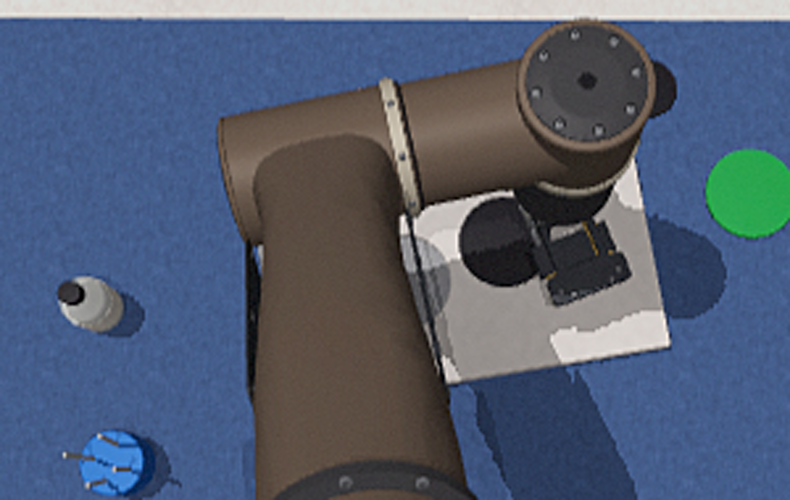

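View pics/w3.png

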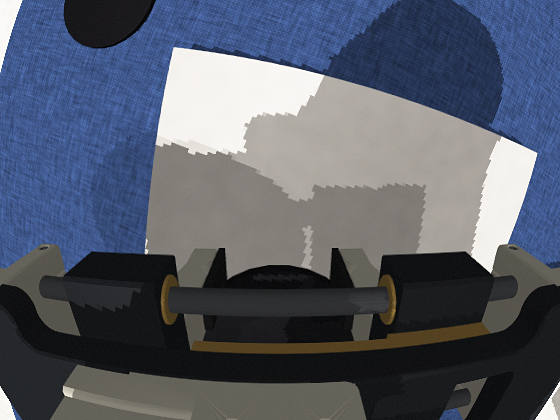

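The disc is moving with the fingers: in the top view it is cradled at (505,242) in the crop. The arm passes above the hood, so I check clearance from the scene camera.

Run:
```python
from h import *
t=vision.snapshot("scene");cv2.imwrite("pics/s3.png",t["color"][:,:,::-1])
s=vision.snapshot("top")
print(onz(s,(100+505/2.633,100+242/2.633),.03))
```

```text
[ 0.62526024 -0.00900091  0.03      ]
```

View pics/s3.png

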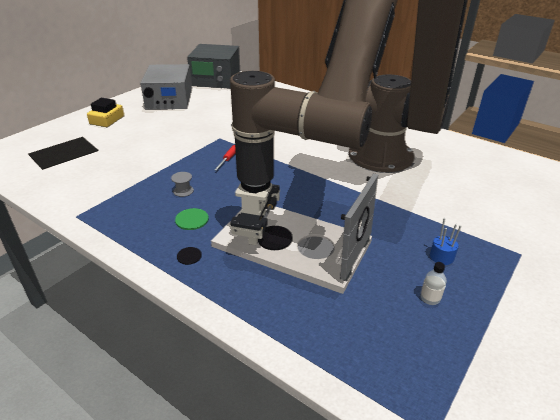

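Run:
```python
from h import *
s=vision.snapshot("top");t=vision.snapshot("scene")
f=lambda u,v:(100+u/2.633,100+v/2.633)
print("cap",tri(ray(s,f(588,80)),ray(t,(253,77))))
for z in(.3,.35,.4,.45):
  print(z,onz(s,f(240,240),z),onz(s,f(225,120),z),onz(t,(370,125),z))
# project points to scene
E=0
```

```text
cap (array([ 0.64581666, -0.05305499,  0.46458279]), np.float64(0.004075343982580066))
0.3 [0.56931687 0.21181546 0.3       ] [0.66979286 0.22748142 0.3       ] [0.38341693 0.11640278 0.3       ]
0.35 [0.55865235 0.20232622 0.35      ] [0.65402655 0.21719672 0.35      ] [0.47944963 0.15977668 0.35      ]
0.4 [0.54798783 0.19283698 0.4       ] [0.63826023 0.20691202 0.4       ] [0.57548233 0.20315057 0.4       ]
0.45 [0.53732331 0.18334773 0.45      ] [0.62249392 0.19662732 0.45      ] [0.67151503 0.24652447 0.45      ]
```

Clearance is fine: the arm link's underside is at about 0.34 m and the hood top at 0.23 m. I continue pushing.

```bash
python3 -m handwheel '[[[-0.006,0,0,0,0.35],[-0.006,0,0,0,0.35],[-0.006,0,0,0,0.35],[-0.006,0,0,0,0.35],[-0.006,0,0,0,0.35],[-0.006,0,0,0,0.35],[-0.006,0,0,0,0.35],[-0.006,0,0,0,0.35],[-0.006,0,0,0,0.35],[-0.006,0,0,0,0.35],[-0.006,0,0,0,0.35],[-0.006,0,0,0,0.35],[-0.006,0,0,0,0.35],[-0.006,0,0,0,0.35],[-0.005,0,0,0,0.35],[-0.003,0,0,0,0.35],[-0.003,0,0,0,0.35],[-0.003,0,0,0,0.35],[0,0,0,0,0.35]]]'
python3 w.py pics/w4.png pics/t4.png
python3 - <<'E'
from h import *
t=vision.snapshot("scene");cv2.imwrite("pics/s4.png",cv2.resize(t["color"][165:290,205:385],(760,528),interpolation=2)[:,:,::-1])
E
```

```text
clock: 9.6
tool_pos: [0.6094, 0.0379, 0.0411]
orientation: [-180.0, 0.0, -67.9]
force: [-0.8, -0.9, 0.3]
opening: 0.0567
{'clock': 9.6, 'tool_pos': [0.6094, 0.0379, 0.0411], 'orientation': [-179.9971, 0.0037, -67.8699], 'force': [-0.7636, -0.8684, 0.3003], 'opening': 0.0567, 'joint_pos': [21.8671, 25.8559, -20.9582, -0.0054, -43.183, 0.2669]}
```

View pics/w4.png

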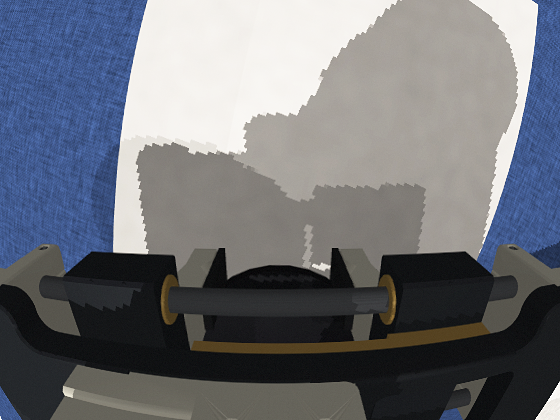

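View pics/s4.png

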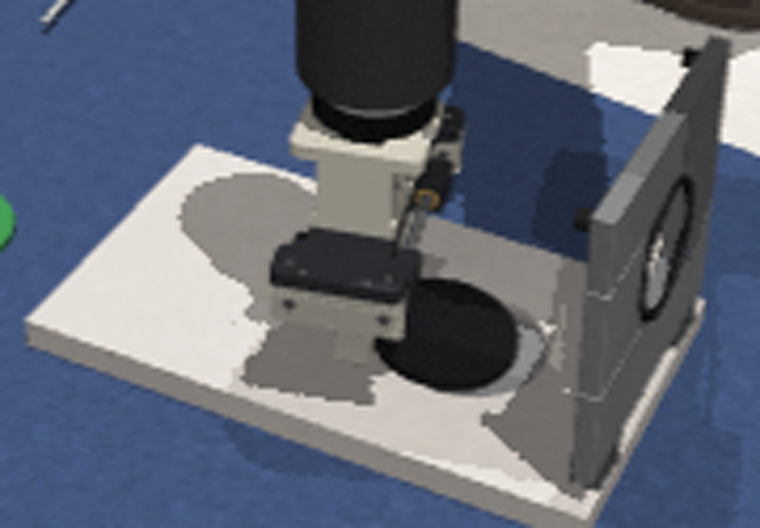

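View pics/t4.png

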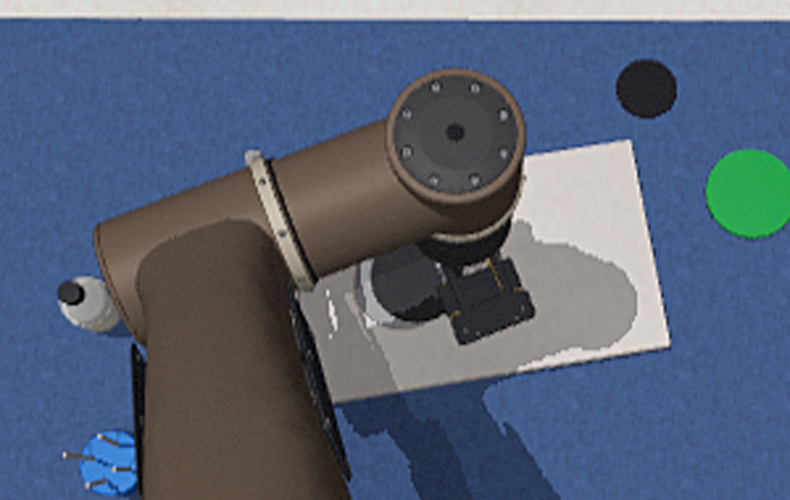

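The disc overlaps the recess, with a crescent of floor still showing on its far side (scene crop (520,370)). About 16 mm remain, and I take them slowly.

```bash
python3 -m handwheel '[[[-0.002,0,0,0,0.35],[-0.002,0,0,0,0.35],[-0.002,0,0,0,0.35],[-0.002,0,0,0,0.35],[-0.002,0,0,0,0.35],[-0.002,0,0,0,0.35],[-0.002,0,0,0,0.35],[0,0,0,0,0.35],[0,0,0,0,0.35]]]'
python3 w.py pics/w5.png pics/t5.png
python3 - <<'E'
from h import *
t=vision.snapshot("scene");cv2.imwrite("pics/s5.png",cv2.resize(t["color"][165:290,205:385],(760,528),interpolation=2)[:,:,::-1])
E
```

```text
clock: 10.5
tool_pos: [0.6042, 0.0506, 0.0411]
orientation: [180.0, 0.0, -67.9]
force: [-1.4, -1.3, 0.9]
opening: 0.0572
{'clock': 10.5, 'tool_pos': [0.6042, 0.0506, 0.0411], 'orientation': [179.9983, 0.0001, -67.8635], 'force': [-1.4149, -1.288, 0.8653], 'opening': 0.0572, 'joint_pos': [23.2332, 25.5449, -21.5288, -0.0001, -42.928, -1.0966]}
```

View pics/s5.png

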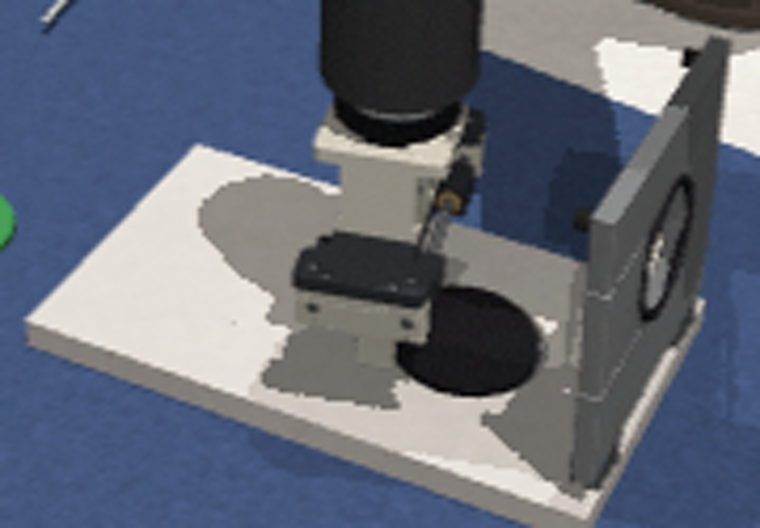

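View pics/t5.png

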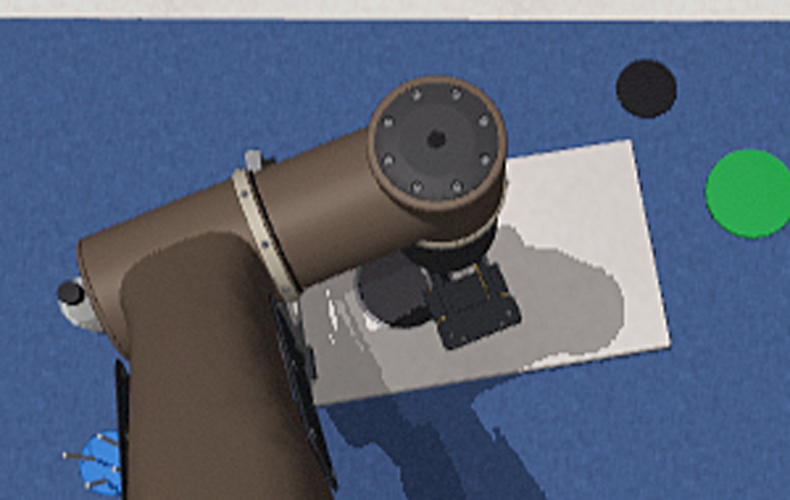

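The disc seems in or nearly in. I back off and inspect.

```bash
python3 -m handwheel '[[[0.006,0,0,0,0.35],[0.012,0,0,0,0.35],[0.02,0,0,0,0.35],[0.03,0,-0.01,0,0.35],[0.03,0,-0.03,0,0.35],[0.03,0,-0.03,0,0.35],[0,0,-0.03,0,0.35],[0,0,-0.03,0,0.35],[0,0,-0.03,0,0.35],[0,0,-0.03,0,0.35],[0,0,0,0,0.35]]]'
python3 w.py pics/w6.png pics/t6.png
python3 - <<'E'
from h import *
t=vision.snapshot("scene");cv2.imwrite("pics/s6.png",cv2.resize(t["color"][165:290,205:385],(760,528),interpolation=2)[:,:,::-1])
E
```

```text
clock: 11.57
tool_pos: [0.655, -0.0688, 0.2374]
orientation: [-179.5, -0.2, -67.9]
force: [0.1, 0.3, 0.6]
opening: 0.0568
{'clock': 11.5667, 'tool_pos': [0.655, -0.0688, 0.2374], 'orientation': [-179.4658, -0.2408, -67.8892], 'force': [0.0654, 0.3018, 0.6457], 'opening': 0.0568, 'joint_pos': [11.0093, 18.8914, -2.6255, 0.144, -67.9125, 11.0492]}
```

View pics/s6.png

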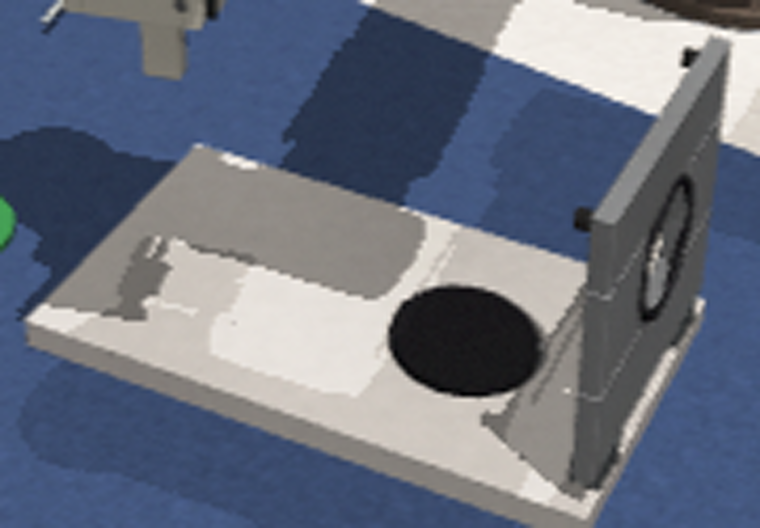

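View pics/t6.png

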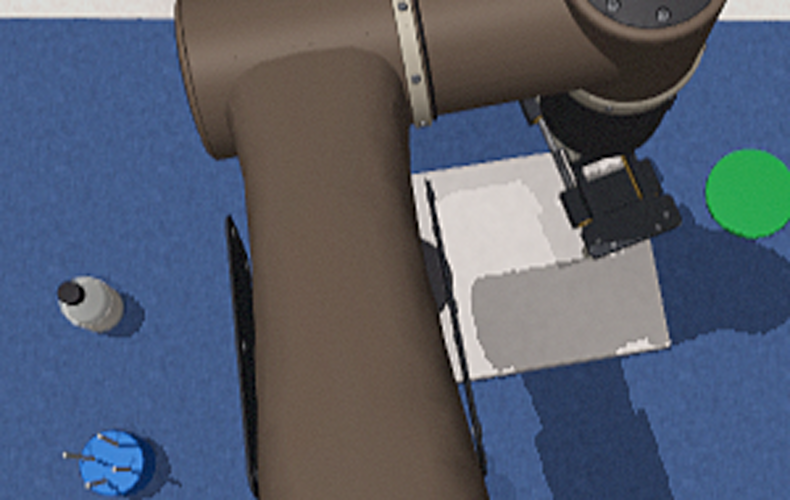

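View pics/w6.png

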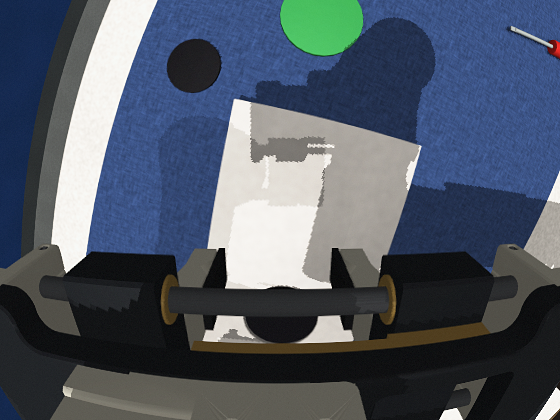

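The disc's ellipse in the scene crop spans rows 285–397, against 294–397 for the recess rim. Its far edge may still be propped up, so I fit a tilted disc model to the contour.

```bash
cat > fit.py <<'E'
from h import *
from scipy.optimize import least_squares
def fit(t,box,thr=70):
    im=t["color"].astype(int);m=(im.max(2)<thr).astype(np.uint8);x0,y0,x1,y1=box
    k=np.zeros_like(m);k[y0:y1,x0:x1]=m[y0:y1,x0:x1]
    c=max(cv2.findContours(k,0,1)[0],key=len)[:,0]
    (u,v),(a,b),an=cv2.fitEllipse(c);print("ell",u,v,a,b,an, "bbox",cv2.boundingRect(c))
    K=t["mtx"];Ti=np.linalg.inv(t["cam_to_world"]);ph=np.linspace(0,2*np.pi,120,endpoint=False)
    def proj(c,R,r):
        P=c+(R@np.stack([r*np.cos(ph),r*np.sin(ph),0*ph])).T
        q=(Ti[:3,:3]@P.T+Ti[:3,3:]);q=K@q;return (q[:2]/q[2]).T
    return c,proj
E
python3 - <<'E'
from fit import *
t=vision.snapshot("scene")
c,proj=fit(t,(285,225,337,265))
for nm,z in(("onplate",.030),("flush",.022)):
    e=cv2.fitEllipse(proj(np.array([.5865,.0975,z]),np.eye(3),.048).astype(np.float32));print(nm,e)
e=cv2.fitEllipse(proj(np.array([.5905,.1,.022]),np.eye(3),.050).astype(np.float32));print("rim tri",e)
def res(p):
    R=Ro.from_euler("xy",p[2:4]).as_matrix()
    q=proj(np.r_[p[:2],.022+p[4]],R,.0470)
    from scipy.spatial.distance import cdist
    return cdist(c,q).min(1)
for dz in (0,):
  best=[least_squares(lambda p:res(np.r_[p,0.004]),[.5865,.0975,a,b]) for a in(-.1,.1) for b in(-.1,.1)]
  for s in best: print(s.x,s.cost)
print(least_squares(lambda p:res(np.r_[p,0,0,0]),[.5865,.0975]).cost)
E
```

```text
ell 314.6980895996094 245.53147888183594 24.900312423706055 35.825191497802734 100.17274475097656 bbox (297, 233, 37, 26)
onplate ((315.22100830078125, 243.5804901123047), (23.55982208251953, 36.29667282104492), 94.3730697631836)
flush ((315.06402587890625, 245.86448669433594), (23.611417770385742, 36.15442657470703), 94.41195678710938)
rim tri ((315.0321044921875, 247.06298828125), (24.750253677368164, 37.7799072265625), 94.43775177001953)
[ 0.58999158  0.0985236  -0.09349119  0.02365499] 6.799943812229477
[ 0.58999148  0.09852356 -0.09350565  0.02364562] 6.799943489029522
[ 0.58996606  0.09853386 -0.09420256  0.02372725] 6.79922988877086
[ 0.58996605  0.09853385 -0.09420411  0.02372687] 6.799229889171122
34.13631196137325
```

The fit gives about 0.095 rad of tilt. The front edge is in and the back (-y) edge is still on the rim. I return behind it and push a few mm further.

```bash
python3 -m handwheel '[[[0,0,0.027,0,0.35],[0,0,0.027,0,0.35],[0,0,0.027,0,0.35],[0,0,0.027,0,0.35],[0,0,0.027,0,0.35],[-0.015,0,0.027,0,0.35],[-0.015,0,0.022,0,0.35],[-0.015,0,0.008,0,0.35],[-0.015,0,0.004,0,0.35],[-0.015,0,0,0,0.35],[-0.015,0,0,0,0.35],[-0.012,0,0,0,0.35],[-0.01,0,0,0,0.35],[-0.006,0,0,0,0.35],[0,0,0,0,0.35]]]'
python3 -m handwheel '[[[-0.002,0,0,0,0.35],[-0.002,0,0,0,0.35],[-0.002,0,0,0,0.35],[-0.002,0,0,0,0.35],[-0.002,0,0,0,0.35],[-0.001,0,0,0,0.35],[-0.001,0,0,0,0.35],[-0.001,0,0,0,0.35],[0,0,0,0,0.35],[0,0,0,0,0.35]]]'
python3 - <<'E'
from h import *
t=vision.snapshot("scene");cv2.imwrite("pics/s7.png",cv2.resize(t["color"][165:290,205:385],(760,528),interpolation=2)[:,:,::-1])
E
```

```text
clock: 13.02
tool_pos: [0.6134, 0.0414, 0.0392]
orientation: [-179.5, -0.3, -67.6]
force: [5.5, -10.7, 33.6]
opening: 0.0567
clock: 13.85
tool_pos: [0.609, 0.0521, 0.0392]
orientation: [-179.5, -0.4, -67.6]
force: [8.6, -16.9, 31.5]
opening: 0.0571
```

View pics/s7.png

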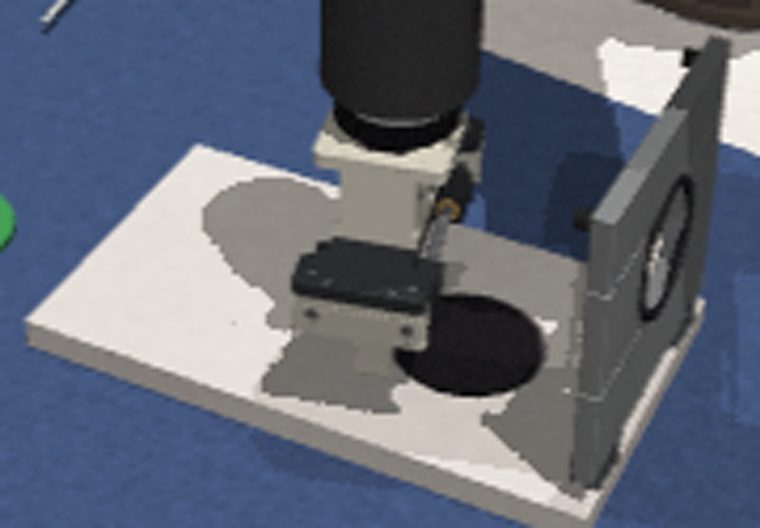

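The fingers press on the plate (about 33 N, under the 40 N limit), so I raise straight away. The disc's far edge is now at row 293, matching the rim. I back off and re-fit.

```bash
python3 -m handwheel '[[[0,0,-0.003,0,0.35],[0.004,0,-0.002,0,0.35],[0.01,0,-0.002,0,0.35],[0.02,0,-0.01,0,0.35],[0.03,0,-0.03,0,0.35],[0.03,0,-0.04,0,0.35],[0.03,0,-0.04,0,0.35],[0,0,-0.04,0,0.35],[0,0,-0.04,0,0.35],[0,0,0,0,0.35],[0,0,0,0,0.35]]]'
python3 - <<'E'
from fit import *
from scipy.spatial.distance import cdist
t=vision.snapshot("scene");cv2.imwrite("pics/s8.png",cv2.resize(t["color"][165:290,205:385],(760,528),interpolation=2)[:,:,::-1])
c,proj=fit(t,(285,225,337,265))
def res(p):
    q=proj(np.r_[p[:2],.022],Ro.from_euler("xy",p[2:4]).as_matrix(),.0470)
    return cdist(c,q).min(1)
s=least_squares(res,[.5865,.0975,.05,.05]);print(s.x,s.cost)
s=least_squares(lambda p:res(np.r_[p,0,0]),[.5865,.0975]);print(s.x,s.cost)
E
```

```text
clock: 14.82
tool_pos: [0.6462, -0.0515, 0.2289]
orientation: [-179.8, -0.0, -67.9]
force: [0.1, -0.2, -0.8]
opening: 0.057
ell 315.4455871582031 246.4502716064453 23.125732421875 35.3066291809082 95.01688385009766 bbox (298, 235, 36, 24)
[ 0.58789849  0.09955621 -0.01053062 -0.0117351 ] 4.949009527415679
[0.58782058 0.0993898 ] 5.426561436347074
```

View pics/s8.png

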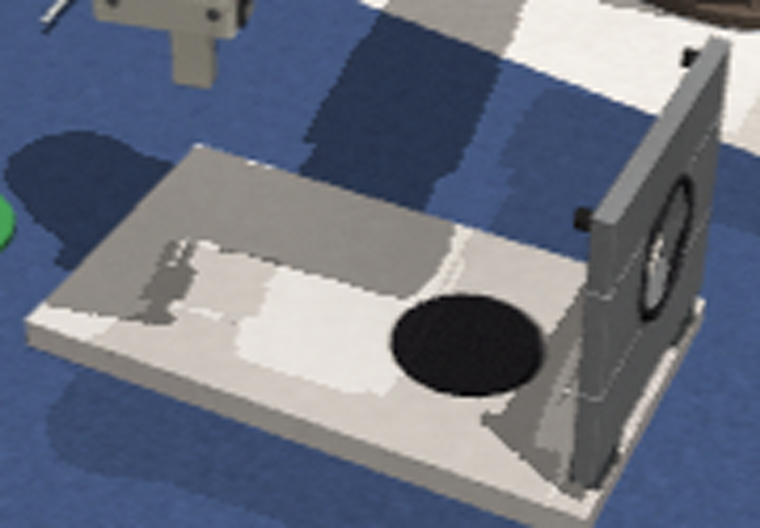

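The disc is seated. Its outline in the crop (391–544, 293–397) coincides with the recess rim, and the fitted tilt is about 0.01 rad. Next I go over and behind the hood.

```bash
python3 -m handwheel '[[[0,0,-0.025,0,0.35],[0,0,-0.025,0.07,0.35],[0,0,-0.025,0.08,0.35],[0,0,-0.01,0.07,0.35],[-0.026,0.003,0,0,0.35],[-0.026,0.003,0,0,0.35],[-0.026,0.003,0,0,0.35],[-0.026,0.003,0,0,0.35],[-0.026,0.003,0,0,0.35],[-0.026,0.003,0,0,0.35],[-0.026,0.003,0,0,0.35],[-0.026,0.003,0,0,0.35],[-0.026,0.003,0,0,0.35],[-0.026,0.003,0,0,0.35],[-0.026,0.003,0,0,0.35],[-0.022,0,0,0,0.35],[0,0,0,0,0.35]]]'
python3 w.py pics/w9.png
python3 - <<'E'
from h import *
t=vision.snapshot("scene");cv2.imwrite("pics/s9.png",t["color"][:,:,::-1])
E
```

```text
clock: 16.28
tool_pos: [0.5606, 0.2503, 0.309]
orientation: [179.8, -0.1, -80.3]
force: [-0.1, -1.1, 0.3]
opening: 0.0569
{'clock': 16.2833, 'tool_pos': [0.5606, 0.2503, 0.309], 'orientation': [179.757, -0.0876, -80.3114], 'force': [-0.0778, -1.0888, 0.2979], 'opening': 0.0569, 'joint_pos': [42.2325, 13.0404, -1.2747, -0.0587, -75.9368, -32.5297]}
```

View pics/w9.png

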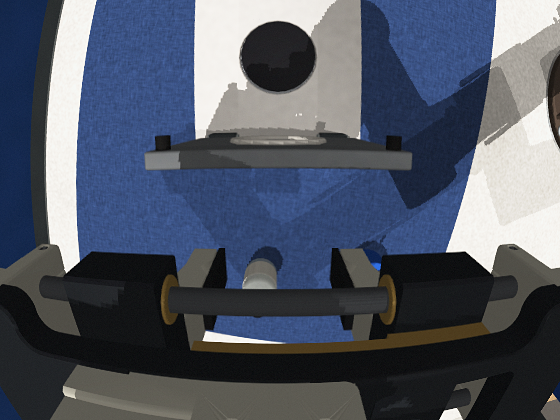

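View pics/s9.png

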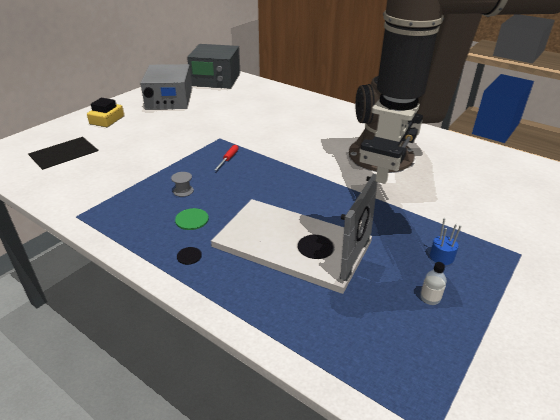

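The wrist view shows the disc seated at (278,57) in the recess. The hood's free edge spans rows 150–168, columns 145–412, and the fingers are behind it.

Run:
```python
from h import *
o=telemetry.get_obs();s=vision.snapshot("wrist")
R=Ro.from_euler("xyz",o["orientation"],degrees=True).as_matrix()
for uv in((278,168),(278,151),(145,168),(412,168)):
    p=wz(s,o,uv,.224);print(uv,p,R.T@(p-o["tool_pos"]))
print("recess disc",wz(s,o,(278,57),.022))
```

```text
(278, 168) [0.56740287 0.20703229 0.224     ] [0.04112025 0.00028338 0.08568427]
(278, 151) [0.56941686 0.19511207 0.224     ] [0.05320939 0.00028934 0.0857075 ]
(145, 168) [0.66523673 0.22170245 0.224     ] [ 0.04300316 -0.0986256   0.08530292]
(412, 168) [0.46889591 0.18867008 0.224     ] [0.04276501 0.10047286 0.08607737]
recess disc [0.58518164 0.09564057 0.022     ]
```

```bash
python3 -m handwheel '[[[0,0,0.02,0,0.35],[0,0,0.02,0,0.35],[0,0,0.02,0,0.35],[0,0,0.02,0,0.35],[0,0,0.008,0,0.35],[0.008,0,0,0,0.35],[0.008,0,0,0,0.35],[0.005,0,0,0,0.35],[0.003,0,0,0,0.35],[0.002,0,0,0,0.35],[0.002,0,0,0,0.35],[0,0,0,0,0.35]]]'
python3 w.py pics/w10.png
```

```text
clock: 17.43
tool_pos: [0.5672, 0.2203, 0.2253]
orientation: [-179.9, 0.1, -80.5]
force: [-0.2, 2.9, 2.0]
opening: 0.0568
{'clock': 17.4333, 'tool_pos': [0.5672, 0.2203, 0.2253], 'orientation': [-179.8685, 0.0777, -80.4755], 'force': [-0.2245, 2.9022, 1.9603], 'opening': 0.0568, 'joint_pos': [39.5985, 14.9541, -9.7388, -0.0015, -65.1544, -30.0734]}
```

View pics/w10.png

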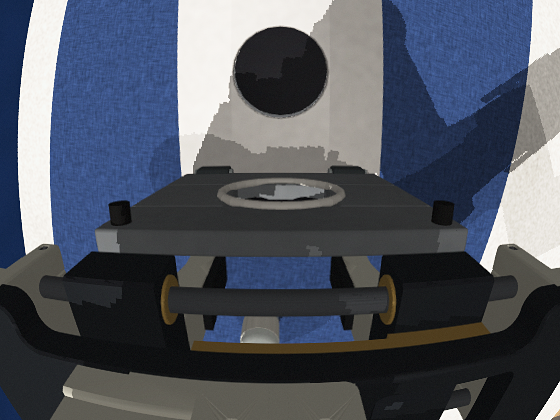

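Contact at about 3 N, with the hood just touched. I follow the arc.

```bash
python3 -m handwheel '[[[0.0082,0,0.001,0,0.35],[0.0082,0,0.001,0,0.35],[0.0082,0,0.001,0,0.35],[0.0082,0,0.001,0,0.35],[0.0082,0,0.001,0,0.35],[0.0083,0,0.0025,0,0.35],[0.0083,0,0.0025,0,0.35],[0.0083,0,0.0025,0,0.35],[0.0083,0,0.0025,0,0.35],[0.0076,0,0.004,0,0.35],[0.0076,0,0.004,0,0.35],[0.0076,0,0.004,0,0.35],[0.0076,0,0.004,0,0.35],[0.0066,0,0.0055,0,0.35],[0.0066,0,0.0055,0,0.35],[0.0066,0,0.0055,0,0.35],[0.0066,0,0.0055,0,0.35],[0,0,0,0,0.35]]]'
python3 w.py pics/w11.png;python3 - <<'E'
from h import *
t=vision.snapshot("scene");cv2.imwrite("pics/s11.png",t["color"][:,:,::-1])
E
```

```text
clock: 18.98
tool_pos: [0.5872, 0.0891, 0.1692]
orientation: [179.8, -0.0, -80.6]
force: [1.1, -0.0, -0.6]
opening: 0.0568
{'clock': 18.9833, 'tool_pos': [0.5872, 0.0891, 0.1692], 'orientation': [179.8149, -0.0349, -80.5571], 'force': [1.1484, -0.0292, -0.6435], 'opening': 0.0568, 'joint_pos': [27.4508, 16.4257, -15.5485, -0.0283, -58.2126, -17.9931]}
```

View pics/s11.png

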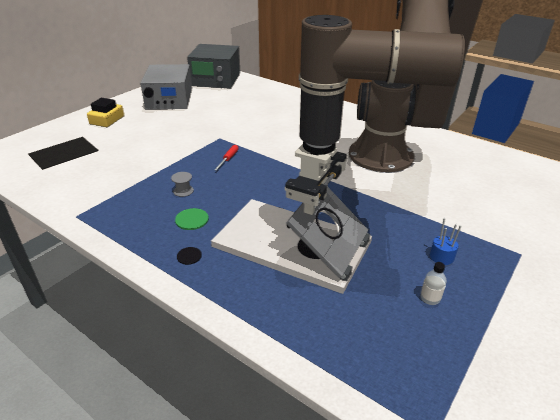

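View pics/w11.png

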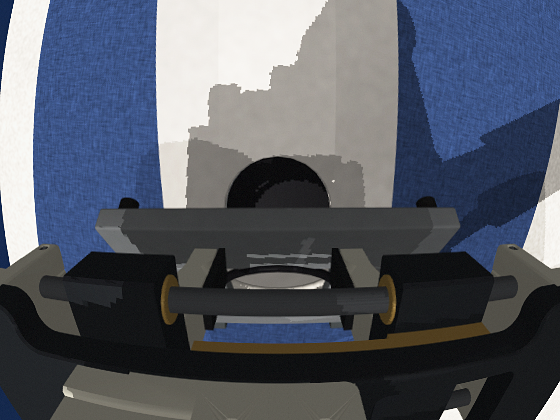

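The hood follows and is at about 0.68 rad, with nothing else touched. I continue, slower.

```bash
python3 -m handwheel '[[[0.0048,0,0.006,0,0.35],[0.0048,0,0.006,0,0.35],[0.0048,0,0.006,0,0.35],[0.0048,0,0.006,0,0.35],[0.0032,0,0.006,0,0.35],[0.0032,0,0.006,0,0.35],[0.0032,0,0.006,0,0.35],[0.0032,0,0.006,0,0.35],[0.0032,0,0.006,0,0.35],[0.0012,0,0.0041,0,0.35],[0.0012,0,0.0041,0,0.35],[0.0012,0,0.0041,0,0.35],[0.0012,0,0.0041,0,0.35],[0.0012,0,0.0041,0,0.35],[0.0012,0,0.0041,0,0.35],[0.0012,0,0.0041,0,0.35],[0.0012,0,0.0041,0,0.35],[0,0,0,0,0.35]]]'
python3 -m handwheel '[[[0.0005,0,0.002,0,0.35],[0.0005,0,0.002,0,0.35],[0.0005,0,0.002,0,0.35],[0.0005,0,0.002,0,0.35],[0,0,0.002,0,0.35],[0,0,0.001,0,0.35],[0,0,0.001,0,0.35],[0,0,0,0,0.35]]]'
```

```text
clock: 20.58
tool_pos: [0.5953, 0.0463, 0.0833]
orientation: [179.9, 0.0, -80.5]
force: [-0.8, 0.3, 0.2]
opening: 0.0568
clock: 21.25
tool_pos: [0.596, 0.0444, 0.0722]
orientation: [180.0, -0.0, -80.5]
force: [0.9, -0.6, 1.1]
opening: 0.0571
```

```bash
python3 -m handwheel '[[[0,0,0.001,0,0.35],[0,0,0.001,0,0.35],[0,0,0.001,0,0.35],[0,0,0.001,0,0.35],[0,0,0.001,0,0.35],[0,0,0,0,0.35]]]'
python3 -m handwheel '[[[0,0,0.001,0,0.35],[0,0,0,0,0.35],[0,0,0,0,0.35]]]'
```

```text
clock: 21.75
tool_pos: [0.5959, 0.0445, 0.0671]
orientation: [180.0, 0.0, -80.5]
force: [0.2, 0.4, 0.8]
opening: 0.057
clock: 22.0
tool_pos: [0.5958, 0.0445, 0.0662]
orientation: [180.0, 0.0, -80.5]
force: [0.4, -0.5, 0.0]
opening: 0.0572
```

```bash
python3 -m handwheel '[[[0,0,0.001,0,0.35],[0,0,0,0,0.35],[0,0,0,0,0.35]]]'
python3 -m handwheel '[[[0,0,0.0007,0,0.35],[0,0,0,0,0.35],[0,0,0,0,0.35]]]'
python3 -m handwheel '[[[0,0,0.0007,0,0.35],[0,0,0,0,0.35],[0,0,0,0,0.35]]]'
```

```text
clock: 22.25
tool_pos: [0.5959, 0.0445, 0.0654]
orientation: [180.0, 0.0, -80.5]
force: [0.5, 0.4, 1.5]
opening: 0.0571
clock: 22.5
tool_pos: [0.5959, 0.0445, 0.0653]
orientation: [-180.0, -0.0, -80.5]
force: [-2.6, 0.6, 7.9]
opening: 0.0569
clock: 22.75
tool_pos: [0.596, 0.0445, 0.0652]
orientation: [-180.0, -0.0, -80.5]
force: [-4.8, 0.9, 12.3]
opening: 0.057
```

The force rises from 1.5 to 12 N with no further motion. The fingertip is at 48 mm, exactly the closed height, so the hood is on its stop. I retract upward.

```bash
python3 -m handwheel '[[[0,0,-0.005,0,0.35],[0,0,-0.01,0,0.35],[0,0,-0.03,0,0.35],[0,0,-0.03,0,0.35],[0,0,-0.03,0,0.35],[0,0,-0.03,0,0.35],[0,0,-0.03,0,0.35],[-0.03,0,0,0,0.35],[-0.03,0,0,0,0.35],[-0.03,0,0,0,0.35],[-0.03,0,0,0,0.35],[0,0,0,0,0.35],[0,0,0,0,0.35]]]'
python3 w.py pics/w12.png;python3 - <<'E'
from h import *
t=vision.snapshot("scene");cv2.imwrite("pics/s12.png",cv2.resize(t["color"][130:310,150:470],(790,444),interpolation=2)[:,:,::-1])
E
```

```text
clock: 23.83
tool_pos: [0.5758, 0.1643, 0.2293]
orientation: [-180.0, 0.0, -80.3]
force: [-0.1, -0.9, -0.4]
opening: 0.0569
{'clock': 23.8333, 'tool_pos': [0.5758, 0.1643, 0.2293], 'orientation': [-179.9827, 0.0114, -80.3467], 'force': [-0.1243, -0.9494, -0.4026], 'opening': 0.0569, 'joint_pos': [34.6021, 13.9733, -10.5194, -0.0034, -65.4869, -24.9474]}
```

View pics/s12.png

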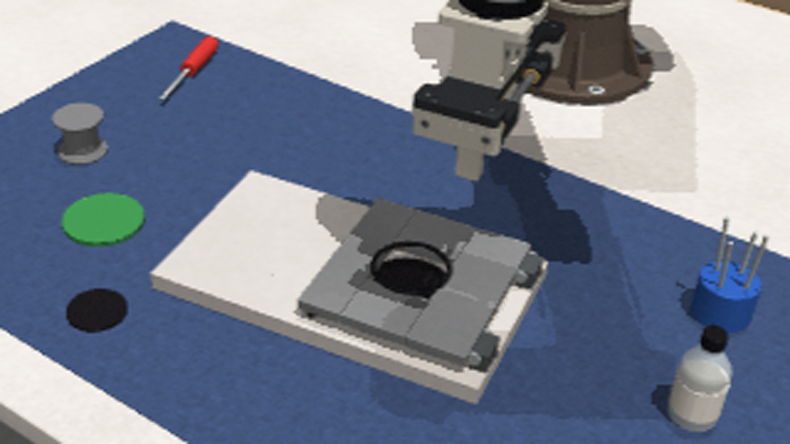

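View pics/w12.png

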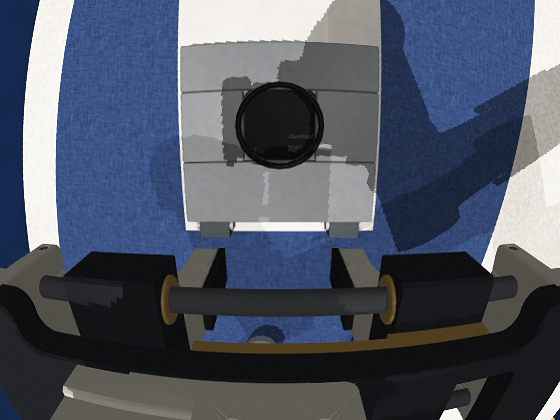

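The scene crop shows the hood lying level on the plate, with the black disc in its window at (410,272). The wrist view shows the disc centred in the window at (280,125). The bystanders are where they were and the robot is clear.

```bash
python3 -c "
from plant import close_job
print(close_job())"
```

```text
the job is handed in; nothing more can be done
None
```

The disc is in the recess and the hood is closed over it. I handed the job in at about 24 s; it returned no verdict.

**Disc:** I slid the larger black disc across the plate with the half-open fingers as a two-point cradle. After the first push my check failed: the disc was still tipped about 0.095 rad, with its back edge on the rim. A second push of a few mm seated it, and the re-fit gave about 0.01 rad of tilt with the outline matching the recess rim, while the hood was still up.

**Force on the plate:** During that second push the fingertips pressed on the plate at about 33 N, which was unintended but below the 40 N limit. I raised them straight after that push.

**Hood:** I pushed it down along its arc, slowing to about 1 mm per step at the end. It stopped with the fingertips at 48 mm, the closed height, and the force rose to 12 N with no further motion.

**Last pictures:** The hood is level, the disc is centred in its window, the gripper is clear and the bystanders look unmoved. I judged the bystanders by eye in the pictures and did not measure them again. I did not re-fit the disc's tilt after closing the hood.

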